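# Slide a ware bat out over the end of the shelf

## Robot

A 7-joint arm with a two-finger parallel gripper is mounted at the origin on the work surface. World frame = base frame: x ahead of the robot, y to its left, z up, the work surface at z = 0. Lengths are in m, angles in rad, forces in N, time in s.
With the tool pointing down it reaches from about 0.4 to 0.925 m from the base axis. Payload 5.6 kg.
Tool frame: the origin (TCP) lies at the very end of the fingers, on their centre line; the grasp point (between the pads) lies 19 mm behind it; z points along the fingers, y is the line along which they close (so a half turn about z gives the same grasp; the last joint's range is limited). The gripper opens to 85 mm and grips with 20 to 120 N. Pads are 22 mm wide; open, the fingers measure 114 mm over their backs; the gripper's body (76 mm by 85 mm) begins 54 mm behind the grasp point. The pads swing forward as they close: fully open they stand 13 mm farther back than shut.
Start: joints at [1.148, 0.468, -0.012, 1.603, 0.006, 1.071, -0.056], TCP at [0.241, -0.604, 0.231] pointing down, gripper open.
Joint ranges: [-2.53, 2.53], [-0.31, 2.02], [-1.57, 1.55], [0.28, 2.44], [-1.29, 4.43], [0.15, 1.84], [-2.92, 2.92]. Speed limits (rad/s): [2.57, 2.57, 3.14, 3.14, 3.14, 3.14, 3.14].

## Interface

Orientations are given as a unit quaternion [w, x, y, z].
In Python, from station import r gives the robot as it stands. The module is installed in compiled form; this text tells all that it offers.
- The arm moves only by the shell command python3 -m crank 'ROWS' [FORCE]. ROWS is JSON, one flat list of numbers, 7 for each row, row after row: the shift along the tool's x, y, z in units of 25 mm (1.0 is 25 mm), then the turn, a rotation vector about the tool's x, y, z in degrees, then the opening, from 0 (shut) to 1 (fully open). In form: [x, y, z, wx, wy, wz, hand, x, y, z, wx, wy, wz, hand, ...]. A call has 1 to 12 rows; each row is the pose to reach, as a shift and turn from the pose commanded when the call began, along the tool's axes at that moment; what a row does not reach only later rows make up. A row lasts 1/8 s, in which the tool goes at most 62.5 mm and 10.7 degrees, less where a joint would pass 70% of its speed; a pose out of reach is approached as far as the arm can. A call with a gripper value outside its range is refused whole. The fingers move at their own pace and stop on an object; FORCE is the grip in N (left out, the last holds). Time passes only in rows, so rows that repeat a pose let the fingers close. It gives the time, the measured TCP pose, the force, the opening and the grip force at its end, in the units of the state.
- r.get_state(): the state, without advancing time (a new reading comes with each control period).
- r.capture(name): name is "scene" or "top" or "wrist"; returns a dict with "pixels" (400x640x3 uint8, red, green, blue), "camera_matrix" (3x3 intrinsics, pixels), "rvec" (rotation vector, rad) and "tvec" (3), from world to camera coordinates, as OpenCV has them. Camera axes: x right, y down, z forward; pixel columns grow to the right and rows downward; lengths in m; the calibration is good to about 2 mm. A picture is of the moment at which its call begins. There is no depth.
- r.finish_job(): hands the job in; it is judged then, once.
Trained networks look in a picture, given as the dict that the camera call returned (one of the last four; its "shot" number tells which), for a name from the list of things; names that differ only in an ending like _2 or _b are one class to them, and where a whole thing is asked for, a point or a joint stands for the part that bears it (a point fixed in the world has none). Each returns a list of dicts, best first, with "score" (0 to 1); they miss things now and then, are a little off and sometimes report something else, mostly with a low value. They report only what shows in the picture. A call takes as long as a camera call. They do not tell look-alikes from the thing itself.
- r.recognise(picture, name): "rect" ([left, top, width, height] in pixels, round what is visible of it).
- r.trace(picture, name): "region" (400x640 bool, what is visible of it) and "rect" ([left, top, width, height] in pixels, round what is visible of it).
The state is a dict: "clock": time; "joints": joint angles; "qd": joint speeds; "tau": joint torques, N m; "tool_pos": TCP position; "orientation": TCP orientation; "ft_force": force on the tool from outside, world axes, zero at the start; "moment": the same for the moment, N m; "finger_gap": finger opening in m; "finger_force": force on a finger pad.
Only numpy, scipy, OpenCV 4.12 (cv2) and the standard library are available. Lean on these libraries where they do the work, as an engineer would, in place of code of your own. Each camera call takes 0.05 s, during which the arm holds its last target. There are 200 camera calls.

## Task

The bat with the dry bowl has to be ready for a potter to take hold of from underneath: push it along the low blue shelf, towards the end that the stack of plates does not block, until about a third of its length sticks out past the end of the shelf, lying flat and square with the shelf. Push only the bat, with the fingers, and never lift it or touch the fragile bowl, which must stay standing in the middle of the bat. Leave everything else where it stands.

Things in the scene. Friction and masses are not known exactly. Their poses are not given: they have to be found in the camera images.
- shelf: Low blue painted wooden shelf standing fixed on the table, 460 mm long (its y axis), 220 mm deep (x), flat top at 90 mm above the table. A 25 mm high, 12 mm thick upstand runs along the far long edge of the top (x from +98 to +110 mm). Both ends of the top are open. Origin: centre of its footprint, at table height; +x points away from the robot. Its place and yaw vary.
- shelf_left_end (a point): Middle of the shelf top's left end edge (230 mm along the shelf's +y from its centre), at the height of the top, 90 mm.
- shelf_right_end (a point): Middle of the shelf top's right end edge (230 mm along the shelf's -y from its centre), at the height of the top, 90 mm.
- bat: The bat: a thin plywood board lying loose on the shelf, 220 mm long (its y axis, roughly along the shelf), 150 mm wide (x), 9 mm thick. About 0.25 kg, plus the bowl it carries; it slides on the shelf under a push of about 1 to 5 N. Origin: centre of its underside. It starts somewhere near the middle of the shelf, turned up to about 10 degrees from square.
- bowl: Small bone-dry unfired terracotta bowl standing loose near the middle of the bat, 104 mm across the rim, 55 mm high, about 0.2 kg. Origin: centre of its underside; z is up through the mouth.
- plates: Tall stack of white and green plates standing on the table close against one end of the shelf, 166 mm across, 128 mm high (so 38 mm higher than the shelf top), about 2.2 kg. Which end varies. Origin: centre of its underside.
- saucer: Low terracotta saucer on the table near the shelf's other, free end, 150 mm across, 22 mm high: well below the shelf top. Origin: centre of its underside.
- mug: Blue mug standing in front of the shelf (robot's side), 80 mm across, 88 mm high, its handle pointing along the shelf or away from it. Origin: centre of its underside.
- jar: Lidded amber glaze jar standing behind the shelf, 76 mm across, 105 mm high. Origin: centre of its underside.
- vase: Green vase standing behind the shelf, 88 mm across at the belly, 120 mm high. Origin: centre of its underside.
- brush: Brush 190 mm long lying on the table behind the shelf, between jar and vase, along its own x axis. Origin: middle of its underside.
Things that resemble listed ones, but are neither listed nor needed, are in the scene too. Several things have the shape of the bowl; the one meant has the colours described above.

How it is judged:
At the end, for the whole second after the job is handed in: 50 to 95 mm of the bat sticks out past the shelf end away from the plates; it lies flat, at rest, within 8 deg of square, its centre 60 mm before to 30 mm behind the shelf's middle line; the bowl stands within 25 mm of the bat's middle in x and y; the rest moved less than 15 mm (((y of plates in the frame of shelf below 0 m and y of bat in the frame of shelf between 0.17 and 0.215 m) or (y of plates in the frame of shelf above 0 m and y of bat in the frame of shelf between -0.215 and -0.17 m)) and x of bat in the frame of shelf between -0.06 and 0.03 m and z of bat in the frame of shelf between 0.085 and 0.095 m and angle between the y axis of bat and the y axis of shelf, either way round below 0.14 rad and angle between bat's own z axis and vertical below 0.04 rad and linear speed of each of bat, bowl below 0.01 m/s and x of bowl in the frame of bat between -0.025 and 0.025 m and y of bowl in the frame of bat between -0.025 and 0.025 m and z of bowl in the frame of bat between 0.004 and 0.014 m and angle between bowl's own z axis and vertical below 0.06 rad and distance of each of plates, saucer, mug, jar, vase, brush from where it was at the start of the episode below 0.015 m); the robot touches nothing.
It fails at once if the bat is lifted off the shelf or tipped (z of bat in the frame of shelf above 0.102 m or z of bat in the frame of shelf below 0.08 m or angle between bat's own z axis and vertical above 0.12 rad).
It fails at once if the robot touches the bowl (contact force between any of the fingers, the arm and bowl above 0.3 N).
It fails at once if the bat is pushed with another part of the robot than the fingers (contact force between the arm and bat above 1 N).
It fails at once if the bowl tips or slides away from the middle of the bat (angle between bowl's own z axis and vertical above 0.25 rad or not (x of bowl in the frame of bat between -0.03 and 0.03 m and y of bowl in the frame of bat between -0.03 and 0.03 m)).
It fails at once if the plates, saucer, mug, jar, vase or brush is shoved or knocked over (distance of any of plates, saucer, mug, jar, vase, brush from where it was at the start of the episode above 0.02 m or angle between any of plates, saucer, mug, jar, vase's own z axis and vertical above 0.3 rad).
It also fails if it takes over 42 s, if anything falls off the work surface, if the arm or the gripper's body presses on something with over 40 N, if the wrist force passes 120 N, or if a joint passes its speed limit or range.

## Working session

There is one attempt and no reset: what is moved stays moved. The work goes in short steps, Python scripts to look and compute and a shell command to move; the robot and the scene stay as the last step left them, time stands still between calls to the robot, and variables do not carry over. Pictures are saved under pics/ and viewed, at most 10 in all, crops included, and the job is handed in when it is done.

```bash
mkdir -p pics; cat > h.py <<'E'
import numpy as np, cv2
from station import r
def P(c):
    R,_=cv2.Rodrigues(np.array(c["rvec"],float)); return np.array(c["camera_matrix"],float),R,np.array(c["tvec"],float).ravel()
def ray(c,uv,z):
    K,R,t=P(c); d=R.T@np.linalg.inv(K)@np.array([uv[0],uv[1],1.]); o=-R.T@t
    return o+d*(z-o[2])/d[2]
def proj(c,p):
    K,R,t=P(c); q=K@(R@np.array(p,float)+t); return q[:2]/q[2]
def save(c,n): cv2.imwrite("pics/"+n,c["pixels"][:,:,::-1])
E
python3 - <<'E'
from h import *
s=r.get_state(); print(s["clock"],s["tool_pos"],s["orientation"],s["ft_force"])
for n in ("scene","top"):
    c=r.capture(n); save(c,n+"0.png")
    K,R,t=P(c); print(n,(-R.T@t).round(3),K[0,0])
    for k in ("shelf","bat","bowl","plates","saucer","mug","jar","vase"):
        print(k,[(d["rect"],round(d["score"],2)) for d in r.recognise(c,k)[:3]])
E
```

```text
0.0 [ 0.24066607 -0.60320359  0.23032883] [-8.58535723e-04  9.82035074e-01  1.88696377e-01 -2.31247855e-04] [ 0.36061846  0.45557958 -0.24631687]
scene [ 1.158 -0.244  0.815] 369.4741208215373
shelf []
bat [([239.3, 163.0, 103.9, 78.1], 0.96), ([157.3, 248.6, 60.8, 56.4], 0.65)]
bowl [([270.9, 169.9, 39.8, 38.3], 0.94), ([361.4, 244.5, 45.1, 41.8], 0.85), ([192.8, 161.7, 34.8, 28.8], 0.76)]
plates [([359.7, 115.6, 59.7, 57.9], 0.72)]
saucer [([153.8, 248.5, 66.0, 59.3], 0.56), ([310.3, 227.2, 67.7, 43.9], 0.31)]
mug [([252.1, 158.1, 33.4, 25.4], 0.74), ([269.1, 168.2, 42.6, 41.6], 0.35)]
jar [([380.8, 190.4, 32.0, 44.2], 0.62), ([155.9, 250.1, 62.8, 56.8], 0.26)]
vase [([270.7, 265.8, 39.2, 43.7], 0.89)]
top [0.439 0.024 1.5  ] 509.68662625748135
shelf [([246.3, 146.0, 177.6, 113.4], 0.91)]
bat [([304.5, 172.5, 85.1, 60.9], 0.68), ([328.4, 179.7, 39.4, 37.5], 0.66)]
bowl [([383.9, 275.3, 30.2, 35.5], 0.81), ([287.3, 99.2, 35.8, 30.7], 0.79), ([328.8, 177.6, 40.3, 41.1], 0.64)]
plates [([182.1, 197.9, 68.0, 65.2], 0.59)]
saucer [([422.9, 162.2, 54.1, 51.3], 0.83)]
mug [([334.3, 243.4, 29.3, 42.6], 0.72), ([184.1, 201.1, 64.8, 60.6], 0.22)]
jar [([249.8, 141.1, 27.8, 29.1], 0.71)]
vase [([363.2, 114.4, 31.9, 34.2], 0.97)]
```

View pics/top0.png

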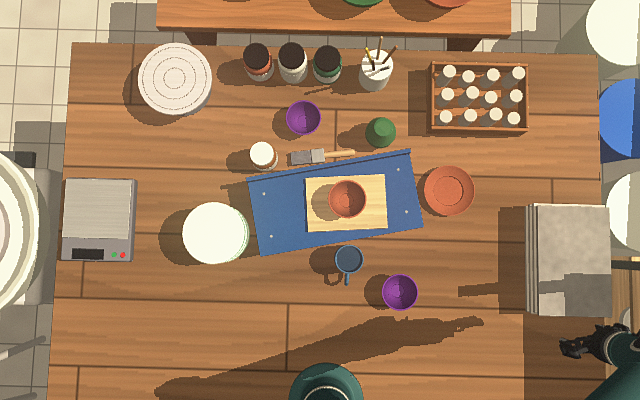

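View pics/scene0.png

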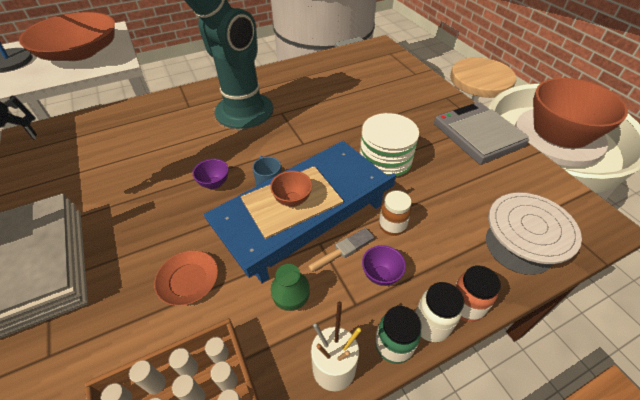

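Look-alikes of the bowl in the top view: purple at (303,117), purple at (399,292) and terracotta at (347,198). The terracotta one stands on the bat at (345,203), so it fits the description. The plates at (215,233) block the +y end. The free end is -y, at about (418,190), with the saucer at (449,190).

```bash
cat >> h.py <<'E'
def quad(m):
    cs,_=cv2.findContours(m.astype(np.uint8),cv2.RETR_EXTERNAL,cv2.CHAIN_APPROX_NONE)
    h=cv2.convexHull(max(cs,key=cv2.contourArea))
    for e in np.arange(1,25,.5):
        a=cv2.approxPolyDP(h,e,True)
        if len(a)<=4: break
    return a[:,0,:].astype(float)+0.0, cv2.minAreaRect(h)
def batmask(c):
    hsv=cv2.cvtColor(c["pixels"],cv2.COLOR_RGB2HSV)
    return hsv
E
python3 - <<'E'
from h import *
cs={}
for n in ("scene","top"):
    c=cs[n]=r.capture(n)
    for k,z in (("shelf",.09),("bat",.099),("bowl",.154)):
        d=r.trace(c,k)
        for q in d[:2]:
            m=q["region"]; a,mr=quad(m)
            print(n,k,round(q["score"],2),q["rect"],a.tolist(),[ray(c,p,z)[:2].round(3).tolist() for p in a])
    if n=="top":
        hsv=cv2.cvtColor(c["pixels"],cv2.COLOR_RGB2HSV); print(hsv[215,320],hsv[200,375],hsv[200,280],hsv[250,230])
im=cs["top"]["pixels"][130:270,170:490,::-1]; cv2.imwrite("pics/crop1.png",cv2.resize(im,None,fx=2.5,fy=2.5,interpolation=cv2.INTER_CUBIC))
E
```

```text
scene shelf 0.84 [200.2, 140.1, 194.2, 140.4] [[395.0, 174.0], [263.0, 283.0], [204.0, 215.0], [341.0, 141.0]] [[0.601, 0.25], [0.751, -0.192], [0.507, -0.258], [0.411, 0.183]]
scene bat 0.94 [241.0, 165.5, 100.7, 74.7] [[314.0, 167.0], [341.0, 203.0], [264.0, 238.0], [240.0, 197.0]] [[0.484, 0.058], [0.633, 0.063], [0.647, -0.149], [0.498, -0.16]]
scene bat 0.54 [205.3, 141.7, 190.6, 144.1] [[395.0, 174.0], [264.0, 282.0], [204.0, 216.0], [341.0, 141.0]] [[0.608, 0.244], [0.755, -0.19], [0.518, -0.259], [0.421, 0.178]]
scene bowl 0.94 [362.4, 245.2, 44.9, 42.2] [[375.0, 246.0], [404.0, 259.0], [389.0, 285.0], [363.0, 270.0]] [[0.812, 0.048], [0.866, 0.084], [0.902, 0.024], [0.851, -0.005]]
scene bowl 0.9 [190.4, 159.5, 36.8, 29.8] [[224.0, 162.0], [216.0, 187.0], [193.0, 175.0], [204.0, 161.0]] [[0.414, -0.165], [0.491, -0.208], [0.425, -0.249], [0.387, -0.211]]
top shelf 0.93 [248.3, 148.8, 175.8, 106.9] [[409.0, 149.0], [421.0, 226.0], [260.0, 253.0], [248.0, 178.0]] [[0.715, -0.217], [0.5, -0.252], [0.415, 0.19], [0.622, 0.231]]
top bat 0.75 [304.8, 173.5, 82.8, 57.6] [[384.0, 175.0], [386.0, 227.0], [308.0, 230.0], [307.0, 178.0]] [[0.638, -0.147], [0.494, -0.155], [0.481, 0.059], [0.625, 0.066]]
top bat 0.15 [363.0, 115.9, 32.1, 31.8] [[386.0, 118.0], [394.0, 138.0], [371.0, 145.0], [367.0, 125.0]] [[0.799, -0.151], [0.743, -0.174], [0.722, -0.11], [0.778, -0.098]]
top bowl 0.76 [382.4, 278.4, 31.6, 35.1] [[404.0, 274.0], [417.0, 297.0], [397.0, 310.0], [382.0, 286.0]] [[0.371, -0.196], [0.312, -0.231], [0.277, -0.179], [0.338, -0.139]]
top bowl 0.73 [330.9, 178.4, 37.5, 41.3] [[351.0, 180.0], [366.0, 200.0], [342.0, 217.0], [328.0, 194.0]] [[0.615, -0.053], [0.563, -0.094], [0.516, -0.031], [0.576, 0.007]]
[ 16 104 166] [ 21 102 247] [107 113 151] [ 30  16 251]
```

View pics/crop1.png

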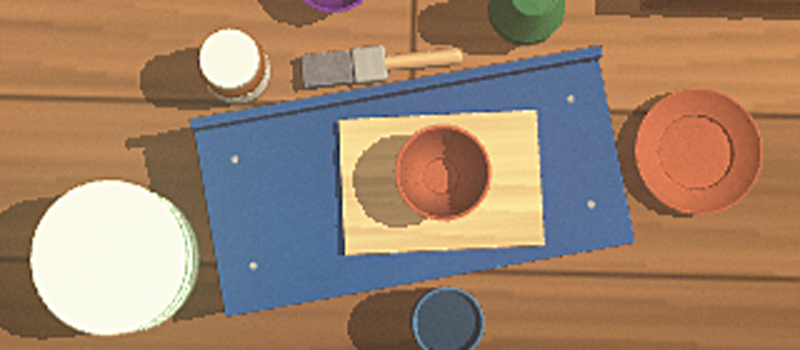

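The crop confirms it: a terracotta bowl at (443,172) on the bat, whose corners are at (338,120), (537,110), (545,245) and (344,255). The near shelf corners are (227,317) and (633,241), and the upstand's ends are (190,120) and (600,47). The bat is turned about 7° relative to the shelf.

```bash
cat >> h.py <<'E'
from scipy.optimize import least_squares
SH=[(-.11,.23,.09),(-.11,-.23,.09),(.11,-.23,.115),(.11,.23,.115)]
BA=[(.075,.11,.099),(.075,-.11,.099),(-.075,-.11,.099),(-.075,.11,.099)]
def fit(c,model,px,x0):
    def f(p):
        C,S=np.cos(p[2]),np.sin(p[2])
        return np.ravel([proj(c,(p[0]+C*a-S*b,p[1]+S*a+C*b,z))-u for (a,b,z),u in zip(model,px)])
    s=least_squares(f,x0); return s.x,np.sqrt(np.mean(s.fun**2))
def batpx(c,box):
    x0,y0,x1,y1=box; hsv=cv2.cvtColor(c["pixels"],cv2.COLOR_RGB2HSV)[y0:y1,x0:x1]
    m=cv2.inRange(hsv,(8,60,100),(28,190,255)); m=cv2.morphologyEx(m,cv2.MORPH_OPEN,np.ones((3,3)))
    a,_=quad(m); return a+[x0,y0]
E
python3 - <<'E'
from h import *
c=r.capture("top"); g=lambda l:np.array(l)/2.5+[170,130]-.3
sh,e=fit(c,SH,g([(227,317),(633,241),(600,47),(190,120)]),[.56,0,-.17]); print("shelf",sh,e)
b,e=fit(c,BA,g([(338,120),(537,110),(545,245),(344,255)]),[.56,-.04,0]); print("bat",b,e)
C,S=np.cos(sh[2]),np.sin(sh[2]); inv=lambda p:np.array([[C,S],[-S,C]])@(np.array(p[:2])-sh[:2])
print("bat in shelf",inv(b),np.degrees(b[2]-sh[2]))
print("plates in shelf",inv(ray(c,g([(111,258)])[0],.128)),"bowl",inv(ray(c,g([(443,172)])[0],.154)))
print("mug",inv(ray(c,g([(448,322)])[0],.088)), "jar",inv(ray(c,g([(229,62)])[0],.105)))
print(r.trace(c,"saucer")[0]["rect"])
# check vs scene view
c2=r.capture("scene")
for model,p in((SH,sh),(BA,b)):
    C2,S2=np.cos(p[2]),np.sin(p[2]); print([proj(c2,(p[0]+C2*a-S2*q,p[1]+S2*a+C2*q,z)).round(1).tolist() for a,q,z in model])
s=r.get_state(); w,x,y,z=s["orientation"]
from scipy.spatial.transform import Rotation as Ro
M=Ro.from_quat([x,y,z,w]).as_matrix(); print(M.round(3))
print("target yaw point bat end +y, 30mm back:",)
T=sh[:2]+np.array([[C,-S],[S,C]])@(inv(b)+[0,.150]); print("T",T, "delta world",T-s["tool_pos"][:2])
print("tool delta /25mm",(M.T@np.r_[T-s["tool_pos"][:2],0.19-s["tool_pos"][2]]/.025).round(2))
E
```

```text
shelf [ 0.55894673 -0.01271634  0.2055146 ] 0.6051348989507758
bat [ 0.55906515 -0.04368053  0.07387579] 0.1377418517144805
bat in shelf [-0.00620296 -0.03033674] -7.542348051407151
plates in shelf [-0.0249573  0.3355495] bowl [ 6.70831202e-06 -3.08485326e-02]
mug [-0.1586056  -0.01016513] jar [0.16693735 0.17649677]
[424.5, 162.4, 51.9, 52.1]
[[341.9, 139.0], [202.2, 212.9], [245.1, 267.9], [395.5, 173.6]]
[[342.4, 199.9], [263.9, 236.2], [239.6, 195.4], [313.4, 165.0]]
[[ 0.929  0.371 -0.   ]
 [ 0.371 -0.929 -0.   ]
 [-0.     0.    -1.   ]]
target yaw point bat end +y, 30mm back:
T [0.5284545  0.10316289] delta world [0.28748737 0.70684851]
tool delta /25mm [ 21.16 -22.     1.65]
```

```bash
python3 -m crank '[10.5,-11,0,0,0,-40,1, 21.2,-22,0,0,0,-80,1, 21.2,-22,0,0,0,-80,1, 21.2,-22,0,0,0,-80,1, 21.2,-22,0,0,0,-80,1, 21.2,-22,0,0,0,-80,1, 21.2,-22,0,0,0,-80,1, 21.2,-22,0,0,0,-80,1, 21.2,-22,0,0,0,-80,1, 21.2,-22,0,0,0,-80,1, 21.2,-22,0,0,0,-80,1, 21.2,-22,0,0,0,-80,1]'
cat >> h.py <<'E'
from scipy.spatial.transform import Rotation as Ro
SHP=np.array([0.55895,-0.01272,0.2055])
def inv(p):
    C,S=np.cos(SHP[2]),np.sin(SHP[2]); return np.array([[C,S],[-S,C]])@(np.array(p[:2])-SHP[:2])
def st():
    s=r.get_state(); w,x,y,z=s["orientation"]; M=Ro.from_quat([x,y,z,w]).as_matrix()
    C,S=np.cos(SHP[2]),np.sin(SHP[2]); W=np.array([[C,S,0],[-S,C,0],[0,0,1]])
    print("t",round(s["clock"],2),"tcp shelf",inv(s["tool_pos"]).round(4),"z",s["tool_pos"][2].round(4),"F",np.round(s["ft_force"],2),"gap",round(s["finger_gap"],4)); print("tool axes in shelf frame\n",(W@M).round(3)); return s,W@M
E
python3 -c "
from h import *
st()"
```

```text
clock: 2.95
tool_pos: [0.5249, 0.0924, 0.2316]
orientation: [0.001, 0.631, 0.776, 0.0]
ft_force: [1.0, 0.4, 0.2]
finger_gap: 0.0856
finger_force: 0.0
t 2.95 tcp shelf [-0.0119  0.1098] z 0.2316 F [1.01 0.35 0.2 ] gap 0.0856
tool axes in shelf frame
 [[ 0.001  1.     0.001]
 [ 1.    -0.001 -0.001]
 [-0.001  0.001 -1.   ]]
```

```bash
python3 -m crank '[0.6,0.2,1,0,0,0,1, 0.6,0.2,3,0,0,0,1, 0.6,0.2,4.5,0,0,0,1, 0.6,0.2,5,0,0,0,1, 0.6,0.2,5,0,0,0,1]'
python3 - <<'E'
from h import *
s,_=st(); c=r.capture("scene")
im=c["pixels"][90:250,200:420,::-1]; cv2.imwrite("pics/s2.png",cv2.resize(im,None,fx=3.5,fy=3.5,interpolation=cv2.INTER_CUBIC))
C,S=np.cos(SHP[2]),np.sin(SHP[2]); p=inv(s["tool_pos"])
for dx in(-.055,0,.055):
  for z in (.09,s["tool_pos"][2]):
    q=np.array([p[0]+dx,p[1]]); w=SHP[:2]+np.array([[C,-S],[S,C]])@q
    print(dx,round(z,3),((proj(c,(w[0],w[1],z))-[200,90])*3.5).round(0))
E
```

```text
clock: 3.58
tool_pos: [0.526, 0.1066, 0.1063]
orientation: [-0.0, 0.631, 0.776, -0.0]
ft_force: [0.6, 0.4, 0.6]
finger_gap: 0.0854
finger_force: 0.0
t 3.58 tcp shelf [-0.0079  0.1235] z 0.1063 F [0.56 0.36 0.64] gap 0.0854
tool axes in shelf frame
 [[ 0.     1.    -0.001]
 [ 1.    -0.     0.   ]
 [ 0.    -0.001 -1.   ]]
-0.055 0.09 [434. 254.]
-0.055 0.106 [434. 239.]
0 0.09 [477. 292.]
0 0.106 [477. 277.]
0.055 0.09 [523. 331.]
0.055 0.106 [524. 317.]
```

View pics/s2.png

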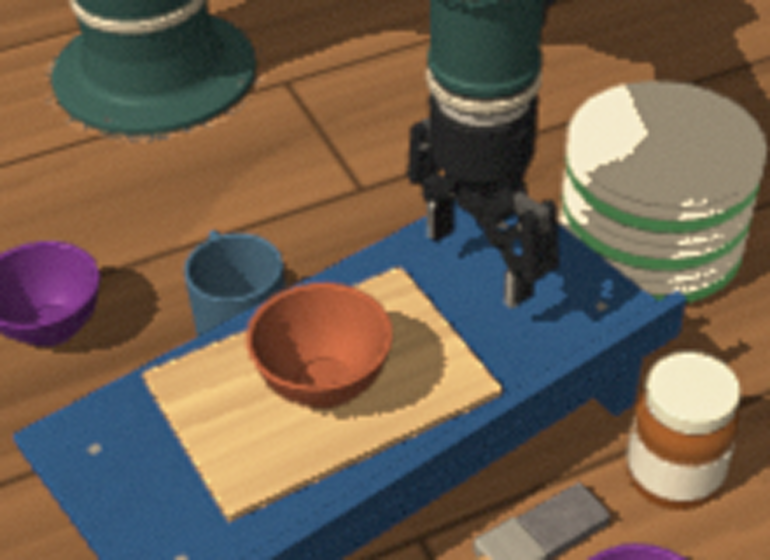

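The scene crop shows the open fingertips at about (438,240) and (515,305), above the shelf on the plates' side of the bat and clear of the plates and bowl. Next I feel for the shelf top.

```bash
python3 -m crank '[0,0,0.2,0,0,0,1, 0,0,0.36,0,0,0,1, 0,0,0.36,0,0,0,1]' | egrep 'pos|force'; python3 -m crank '[0,0,0.12,0,0,0,1, 0,0,0.12,0,0,0,1]' | egrep 'pos|force'
```

```text
tool_pos: [0.526, 0.1063, 0.0974]
ft_force: [-0.2, -0.3, -0.4]
finger_force: 0.0
tool_pos: [0.5258, 0.1064, 0.0941]
ft_force: [-0.5, 0.3, -0.7]
finger_force: 0.0
```

```bash
python3 -m crank '[0,0,0.12,0,0,0,1, 0,0,0.12,0,0,0,1]' | egrep 'pos|ft_force'; python3 -m crank '[0,0,0.08,0,0,0,1, 0,0,0.08,0,0,0,1]' | egrep 'pos|ft_force'
```

```text
tool_pos: [0.5257, 0.1065, 0.091]
ft_force: [0.1, 0.8, -0.3]
tool_pos: [0.5258, 0.1065, 0.0891]
ft_force: [0.2, 0.6, 0.9]
```

```bash
python3 -m crank '[0,0,0.12,0,0,0,1, 0,0,0.12,0,0,0,1]' | egrep 'pos|ft_force'; python3 -m crank '[0,0,0.08,0,0,0,1, 0,0,0.08,0,0,0,1]' | egrep 'pos|ft_force'
```

```text
tool_pos: [0.5257, 0.1064, 0.086]
ft_force: [0.5, -0.3, 0.2]
tool_pos: [0.5258, 0.1065, 0.0841]
ft_force: [1.3, -0.3, 0.2]
```

```bash
python3 -m crank '[0,0,0.08,0,0,0,1, 0,0,0.08,0,0,0,1]' | egrep 'clock|pos|ft_force'; python3 -m crank '[0,0,0.08,0,0,0,1, 0,0,0.08,0,0,0,1]' | egrep 'pos|ft_force'
```

```text
clock: 5.5
tool_pos: [0.5258, 0.1065, 0.0821]
ft_force: [-1.0, 0.5, 0.8]
tool_pos: [0.5258, 0.1065, 0.0801]
ft_force: [-0.7, 0.8, -0.7]
```

```bash
python3 -m crank '[-0.3,0,0,0,0,0,1, -0.5,0,0,0,0,0,1, -0.7,0,0,0,0,0,1, -0.9,0,0,0,0,0,1, -1.1,0,0,0,0,0,1, -1.3,0,0,0,0,0,1, -1.5,0,0,0,0,0,1, -1.7,0,0,0,0,0,1, -1.9,0,0,0,0,0,1, -2.1,0,0,0,0,0,1, -2.3,0,0,0,0,0,1, -2.5,0,0,0,0,0,1]'
python3 - <<'E'
from h import *
st(); c=r.capture("top")
im=c["pixels"][130:270,170:490,::-1]; cv2.imwrite("pics/t3.png",cv2.resize(im,None,fx=2.5,fy=2.5,interpolation=cv2.INTER_CUBIC))
E
```

```text
clock: 7.25
tool_pos: [0.5387, 0.045, 0.0803]
orientation: [-0.0, 0.631, 0.776, -0.0]
ft_force: [-1.5, 0.4, 1.0]
finger_gap: 0.0852
finger_force: 0.9
t 7.25 tcp shelf [-0.008   0.0606] z 0.0803 F [-1.47  0.45  1.05] gap 0.0852
tool axes in shelf frame
 [[ 0.  1. -0.]
 [ 1. -0. -0.]
 [-0. -0. -1.]]
```

View pics/t3.png

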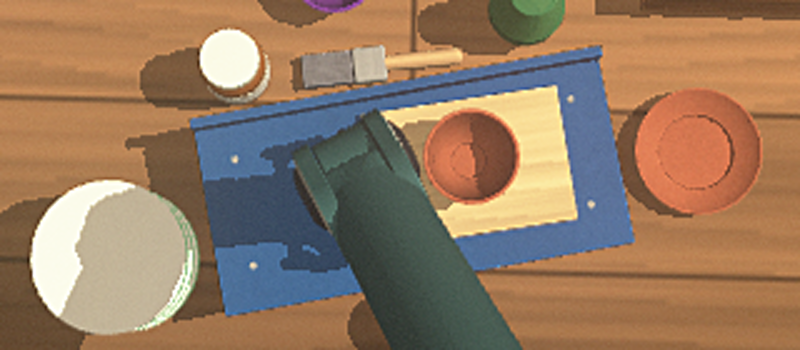

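The top crop shows the bat squared up, with its leading edge from (557,87) to (577,218) and the bowl at (472,157) still on it. I push on.

```bash
python3 -m crank '[-0.15,0,0,0,0,0,1, -0.4,0,0,0,0,0,1, -0.7,0,0,0,0,0,1, -1,0,0,0,0,0,1, -1.3,0,0,0,0,0,1, -1.6,0,0,0,0,0,1, -1.9,0,0,0,0,0,1, -2.2,0,0,0,0,0,1, -2.5,0,0,0,0,0,1, -2.8,0,0,0,0,0,1, -3.05,0,0,0,0,0,1, -3.2,0,0,0,0,0,1]' | egrep 'clock|ft_f'
python3 - <<'E'
from h import *
st(); c=r.capture("top")
im=c["pixels"][130:270,170:490,::-1]; cv2.imwrite("pics/t4.png",cv2.resize(im,None,fx=2.5,fy=2.5,interpolation=cv2.INTER_CUBIC))
E
```

```text
clock: 8.8
ft_force: [-0.1, 2.0, -1.0]
t 8.8 tcp shelf [-0.0081 -0.0195] z 0.0802 F [-0.11  1.96 -0.98] gap 0.0856
tool axes in shelf frame
 [[ 0.001  1.    -0.   ]
 [ 1.    -0.001 -0.   ]
 [-0.    -0.    -1.   ]]
```

View pics/t4.png

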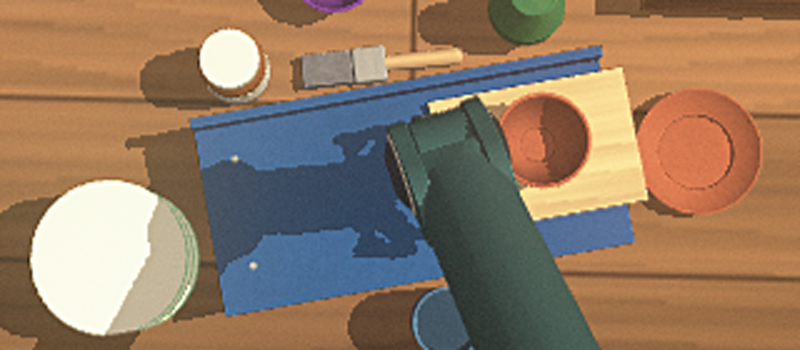

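The bat's leading corners are now at (623,68) and (647,201), its rear far corner at (427,101), and the bowl's rim is centred at (544,140). The bat overhangs the end slightly and is square.

```bash
cat >> h.py <<'E'
def where(c,three,bowl):
    g=lambda l:np.array(l)/2.5+[170,130]-.3
    b,e=fit(c,BA[:len(three)],g(three),[.55,-.15,.2]); p=inv(b); d=inv(ray(c,g([bowl])[0],.154))-p; a=b[2]-SHP[2]
    print("bat shelf",p.round(4),"deg",np.degrees(a).round(2),"rms",round(e,2),"bowl-bat",(np.array([[np.cos(a),np.sin(a)],[-np.sin(a),np.cos(a)]])@d).round(4))
E
python3 - <<'E'
from h import *
where(r.capture("top"),[(427,101),(623,68),(647,201)],(544,140))
E
```

```text
bat shelf [ 0.0091 -0.141 ] deg -0.82 rms 0.14 bowl-bat [ 0.0052 -0.0016]
```

```bash
python3 -m crank '[-0.15,0,0,0,0,0,1, -0.4,0,0,0,0,0,1, -0.65,0,0,0,0,0,1, -0.9,0,0,0,0,0,1, -1.15,0,0,0,0,0,1, -1.4,0,0,0,0,0,1, -1.65,0,0,0,0,0,1, -1.85,0,0,0,0,0,1, -2,0,0,0,0,0,1, -2.05,0,0,0,0,0,1, -1.9,0,0,0,0,0,1]' | egrep 'clock|ft_f'
python3 -m crank '[0.5,0,0,0,0,0,1, 1.2,0,0,0,0,0,1, 2,0,-0.5,0,0,0,1, 3,0,-2,0,0,0,1, 4,0,-4,0,0,0,1, 6,0,-6,0,0,0,1, 6,0,-6,0,0,0,1, 6,0,-6,0,0,0,1]' | egrep 'clock|ft_f'
python3 - <<'E'
from h import *
st(); c=r.capture("top")
im=c["pixels"][130:270,170:490,::-1]; cv2.imwrite("pics/t5.png",cv2.resize(im,None,fx=2.5,fy=2.5,interpolation=cv2.INTER_CUBIC))
E
```

```text
clock: 10.28
ft_force: [0.2, 0.0, 1.0]
clock: 11.28
ft_force: [-0.4, 0.4, -0.4]
t 11.28 tcp shelf [-0.0081  0.0845] z 0.231 F [-0.35  0.41 -0.38] gap 0.0852
tool axes in shelf frame
 [[-0.002  1.     0.001]
 [ 1.     0.002 -0.001]
 [-0.001  0.001 -1.   ]]
```

View pics/t5.png

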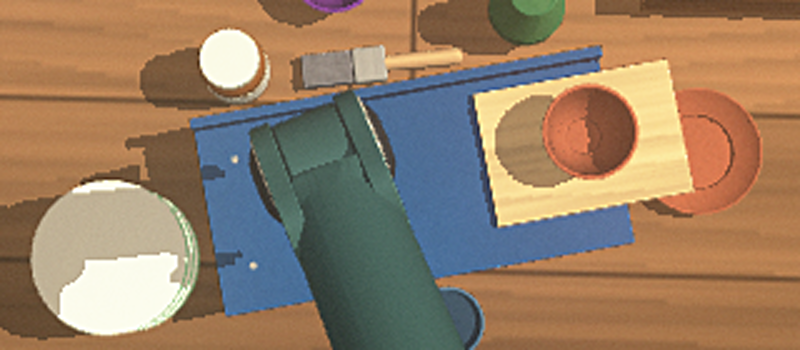

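The arm is clear. The bat's corners are at (473,95), (668,60), (692,189) and (496,227), and the bowl is centred at (590,132).

```bash
python3 - <<'E'
from h import *
where(r.capture("top"),[(473,95),(668,60),(692,189),(496,227)],(590,132))
E
```

```text
bat shelf [ 0.0091 -0.1922] deg -0.15 rms 0.54 bowl-bat [ 0.0048 -0.0003]
```

```bash
python3 -c "
from station import r
print(r.finish_job())"
```

```text
the job is handed in; nothing more can be done
None
```

Job handed in: by my last camera measurement the bat sticks out about 72 mm past the free (right) end, within 1° of square, the bowl is about 5 mm from its middle, and the arm is clear; the judge's verdict was not shown.

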